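# Lid and bolt the kumquat canister

## Robot

A 6-joint arm with a two-finger parallel gripper is mounted at the origin on the work surface. World frame = base frame: x ahead of the robot, y to its left, z up, the work surface at z = 0. Lengths are in m, angles in rad, forces in N, time in s.
With the tool pointing down it reaches from about 0.3 to 0.775 m from the base axis. Payload 14.6 kg.
Tool frame: the origin (TCP) lies at the very end of the fingers, on their centre line; the grasp point (between the pads) lies 19 mm behind it; z points along the fingers, y is the line along which they close (so a half turn about z gives the same grasp; the last joint's range is limited). The gripper opens to 94 mm and grips with 3 to 60 N. Pads are 16 mm wide; open, the fingers measure 119 mm over their backs; the gripper's body (75 mm by 177 mm) begins 78 mm behind the grasp point.
Start: joints at [-1.189, 0.3, 1.521, -0, 1.321, -0.067], TCP at [0.239, -0.496, 0.205] pointing down, gripper open.
Joint ranges: [-3.03, 3.03], [-0.79, 2.21], [0.23, 2.52], [-1.04, 4.18], [0, 3.07], [-2.55, 2.55]. Speed limits (rad/s): [2.22, 2.22, 2.57, 3.14, 3.14, 3.14].

## Interface

Orientations are given as [roll, pitch, yaw] about the fixed x, y, z axes, in that order (R = Rz(yaw) Ry(pitch) Rx(roll)).
In Python, from station import ctrl gives the robot as it stands.
- The arm moves only by the tool move_arm, never from a script. Its argument "increments" is a list of rows, each a list of 7 numbers: the opening, from 0 (shut) to 1 (fully open), then the shift along the tool's x, y, z in units of 50 mm (1.0 is 50 mm), then the turn, a rotation vector about the tool's x, y, z in rad. In form: [[claw, tx, ty, tz, rx, ry, rz], ...]. A call has 1 to 20 rows; each row shifts and turns the commanded pose from where the row before left it, along the tool's axes as they then stand; what a row does not reach is not made up. A row lasts 1/10 s, in which the tool goes at most 50 mm and 8.59 degrees, less where a joint would pass 70% of its speed; a pose out of reach is approached as far as the arm can. A call is refused whole if a number of a shift passes 1 or a number of a turn 0.15, either way. A call with a gripper value outside its range is refused whole. The fingers move at their own pace and stop on an object; "force" is the grip in N (left out, the last holds). Time passes only in rows, so rows that do not move let the fingers close. It gives the time, the measured TCP pose, the force, the opening and the grip force at its end, in the units of the state.
- ctrl.get_obs(): the state, without advancing time (a new reading comes with each control period).
- ctrl.camera(name): name is "scene" or "top" or "wrist"; returns a dict with "color" (480x640x3 uint8, blue, green, red), "K" (3x3 intrinsics, pixels), "distortion" ([k1, k2, p1, p2, k3] as OpenCV has them; the pictures are not rectified), "pose" (4x4, takes a point from camera to world coordinates); the wrist camera has in their place "tool_from_camera" (4x4, takes a point from camera to tool coordinates, whose origin is the TCP and whose axes are the flange's). Camera axes: x right, y down, z forward; pixel columns grow to the right and rows downward; lengths in m; the calibration is good to about 2 mm. A picture is of the moment at which its call begins: read the wrist's pose just before it. There is no depth.
- ctrl.hand_in(): hands the job in; it is judged then, once.
Trained networks look in a picture, given as the dict that the camera call returned (one of the last four; its "shot" number tells which), for a name from the list of things; names that differ only in an ending like _2 or _b are one class to them, and where a whole thing is asked for, a point or a joint stands for the part that bears it (a point fixed in the world has none). Each returns a list of dicts, best first, with "conf" (0 to 1); they miss things now and then, are a little off and sometimes report something else, mostly with a low value. They report only what shows in the picture. A call takes as long as a camera call. They do not tell look-alikes from the thing itself.
- ctrl.cut_out(name, picture): "mask" (480x640 bool, what is visible of it) and "centre" ([row, column] in pixels, amid what is visible of it).
The state is a dict: "time_s": time; "qpos": joint angles; "joint_vel": joint speeds; "tau": joint torques, N m; "ee_pos": TCP position; "eef_rot": TCP orientation; "force": force on the tool from outside, world axes, zero at the start; "moment": the same for the moment, N m; "grip_width": finger opening in m; "grip_force": force on a finger pad.
Only numpy, scipy, OpenCV 4.12 (cv2) and the standard library are available. Lean on these libraries where they do the work, as an engineer would, in place of code of your own. Each camera call takes 0.05 s, during which the arm holds its last target. There are 200 camera calls.

## Task

Three look-alike lids lie on the sloped wooden stands: put the one that fits the fruit canister squarely on it, fully down in its mouth. Then bolt it shut: hold the black thumb catch down while you slide the steel bolt all the way over the lid's edge, and let the catch spring back up. Leave the other two lids lying on their stands and do not knock over or push away the fruit bowl, the jar or the tin.

Things in the scene. Friction and masses are not known exactly. Their poses are not given: they have to be found in the camera images.
- lid_small: Smallest of three look-alike round aluminium lids, 0.16 kg: flange 104 mm across, plug under it 86 mm across. All lids: plug 12 mm deep, flange 5 mm thick, on top a wooden bar handle 70 mm long (lid's x), 18 mm wide (y), 36 mm tall. Origin: centre of the plug's underside; z out through the handle: flange from z 12 to 17 mm, handle top at 53 mm. z leans 30 degrees from vertical on the stand.
- lid_mid: Middle lid, about 0.22 kg: flange 128 mm across, plug 108 mm across, its lower edge chamfered by 4 mm. Heights, handle (70 mm along x, 18 mm along y), axes, origin (centre of the plug's underside) and 30 degree lean as for lid_small.
- lid_large: Largest lid, 0.30 kg: flange 152 mm across, plug 130 mm across. Heights, handle, axes, origin and 30 degree lean as for lid_small.
- stand_a: Fixed dark wooden stand 120 mm wide, 130 mm deep, 105 mm high; its board slopes 30 degrees, low at its own -x side (towards the robot), high at +x. The small lid lies on it against two 9 mm pins at the low edge. Origin: centre of its foot, on the table. The three like stands change places between starts.
- stand_b: The like stand on which the middle lid lies.
- stand_c: The like stand on which the large lid lies.
- mouth (a point): Rim centre of the fixed aluminium canister of fruit: 118 mm above the table, 122 mm across outside, mouth 114 mm. A seated lid's flange lies on the rim, its plug inside; fruit ends 25 mm or more below. Axes: z up, x level from the bolt to the canister (the way the bolt closes). Canister and bolt pillar share a board 340 (x) by 170 mm whose middle lies 85 mm from here towards the bolt.
- catch_top (a point): Centre of the flat top of the black thumb catch on the bolt: 150 mm above the table when up; 155 mm from the mouth's centre when the bolt is open. Pad 54 mm along x, 42 mm wide, with a lip 12 mm high and 7 mm thick at its front and back ends, 40 mm free between: closed fingertips between the lips press it down and push the front lip. Moves with bolt and catch; axes as the mouth's.
- tongue_tip (a point): Front end of the flat steel bolt (40 mm wide, 6 mm thick, underside 129 mm above the table, so 6 mm above a seated lid's flange). Open: 92 mm behind the mouth's centre, clear of the lid; closed: 45 mm from it, over the lid's flange. A lid that is not fully down stops it.
- bolt (a joint): Travel of the bolt towards the canister, m: 0 open (start), 0.047 closed against its stop; about 2 N of friction. Locked at 0 (2 mm of play) until the catch is pressed; the catch must be held down (5 mm or more) on the way and can spring up again only near the end, from about 0.043.
- catch (a joint): Downward travel of the thumb catch, m: 0 up (locked), 0.007 fully down, where it meets a stop; its spring takes 1.5 N to start and 5 N fully down.
- fruit_bowl: Loose bystander: white bowl of fruit, 96 mm across, about 65 mm high with the fruit. Origin under its centre.
- honey_jar: Loose bystander: amber jar 68 mm across, 100 mm high. Origin under its centre.
- tin: Loose bystander: plain steel tin 66 mm across, 90 mm high. Origin under its centre.
Not all that is in view belongs to the job. What is shaped like the lid_mid but purple or turquoise is not meant.

How it is judged:
By the outcome, as a careful person would: the job done as asked, in the order asked, and still so for the second after the job is handed in, with the robot touching nothing.
It also fails if it takes over 50 s, if anything falls off the work surface, if the arm or the gripper's body presses on something with over 40 N, if the wrist force passes 120 N, or if a joint passes its speed limit or range.

## Working session

There is one attempt and no reset: what is moved stays moved. The work goes in short steps, Python scripts to look and compute and a tool call to move; the robot and the scene stay as the last step left them, time stands still between calls to the robot, and variables do not carry over. Pictures are saved under pics/ and viewed, at most 10 in all, crops included, and the job is handed in when it is done.

Besides the shell and the picture viewer there is one more tool, called after ">>>" as name(argument=value, ...), one argument or row to a line, values as JSON. move_arm: Moves the arm, as the interface text tells. Its arguments: {"type":"object","properties":{"increments":{"type":"array","items":{"type":"array","items":{"type":"number"}}},"force":{"type":"number"}},"required":["increments"]}

```bash
mkdir -p pics; ls; cat > h.py <<'E'
import numpy as np, cv2
from scipy.spatial.transform import Rotation as R
from station import ctrl
np.set_printoptions(precision=4,suppress=True)
def ray(c,px,pose=None):
    P=c["pose"] if pose is None else pose
    u=cv2.undistortPoints(np.array([[px]],float),np.array(c["K"]),np.array(c["distortion"]))[0,0]
    P=np.array(P); d=P[:3,:3]@np.array([u[0],u[1],1]); return P[:3,3],d/np.linalg.norm(d)
def atz(c,px,z,pose=None):
    o,d=ray(c,px,pose); return o+d*(z-o[2])/d[2]
def toolpose(o):
    T=np.eye(4);T[:3,:3]=R.from_euler('xyz',o["eef_rot"]).as_matrix();T[:3,3]=o["ee_pos"];return T
def wrist():
    o=ctrl.get_obs(); c=ctrl.camera("wrist"); return c,toolpose(o)@np.array(c["tool_from_camera"])
def proj(c,p,pose=None):
    P=np.linalg.inv(np.array(c["pose"] if pose is None else pose)); r=cv2.Rodrigues(P[:3,:3])[0]
    return cv2.projectPoints(np.array(p,float).reshape(-1,3),r,P[:3,3],np.array(c["K"]),np.array(c["distortion"]))[0][:,0]
E
python3 - <<'E'
from h import *
o=ctrl.get_obs();print(o)
for n in("scene","top"):
    c=ctrl.camera(n);cv2.imwrite(f"pics/{n}0.png",c["color"]);print(n,c["K"],np.array(c["pose"]))
    for t in("lid_small","lid_mid","lid_large","stand_a","catch_top","tongue_tip","fruit_bowl","honey_jar","tin"):
        print(t,[(round(d["conf"],2),np.round(d["centre"]),int(d["mask"].sum())) for d in ctrl.cut_out(t,c)][:5])
E
```

```text
pics
{'time_s': 0.0, 'qpos': array([-1.1886,  0.3005,  1.5216,  0.    ,  1.3207, -0.0666]), 'joint_vel': array([-0.0005, -0.0002, -0.0006,  0.0026, -0.0004,  0.0006]), 'tau': array([  0.0013, -53.1808, -35.2743,   0.0709,   0.0244,  -0.0001]), 'ee_pos': array([ 0.2385, -0.4953,  0.2049]), 'eef_rot': array([-3.1405, -0.0001,  0.4488]), 'force': array([-0.2422,  0.7739, -1.1071]), 'moment': array([-0.0128,  0.0193, -0.0237]), 'grip_force': 0.0, 'grip_width': 0.09404258098368813}
scene [[446.8302   0.     306.1712]
 [  0.     446.8302 242.257 ]
 [  0.       0.       1.    ]] [[ 0.3577  0.6045 -0.7118  1.3919]
 [ 0.9336 -0.2466  0.2598 -0.4276]
 [-0.0185 -0.7575 -0.6526  0.8761]
 [ 0.      0.      0.      1.    ]]
lid_small [(0.8, array([258., 202.]), 512), (0.75, array([257., 352.]), 887), (0.6, array([218., 415.]), 5276)]
lid_mid [(0.79, array([264., 276.]), 765), (0.72, array([260., 128.]), 1037), (0.69, array([236., 188.]), 874)]
lid_large [(0.6, array([257., 351.]), 858), (0.57, array([217., 418.]), 5376)]
stand_a [(0.97, array([276., 210.]), 867), (0.71, array([274., 356.]), 522), 
[... 398 characters left out ...]
 -0.0292 -0.0129 -0.1388]
 [ 0.0166 -0.13   -0.9914  1.4605]
 [ 0.      0.      0.      1.    ]]
lid_small [(0.75, array([268., 391.]), 992)]
lid_mid [(0.88, array([229., 329.]), 1456), (0.84, array([314., 457.]), 1409), (0.57, array([324., 396.]), 1397)]
lid_large [(0.58, array([211., 270.]), 2010)]
stand_a [(0.74, array([207., 332.]), 527), (0.59, array([251., 395.]), 995), (0.56, array([299., 344.]), 436)]
catch_top [(0.7, array([163., 310.]), 510), (0.64, array([274., 154.]), 282)]
tongue_tip [(0.79, array([274., 155.]), 758)]
fruit_bowl [(0.91, array([268., 239.]), 793)]
honey_jar [(0.7, array([298., 345.]), 469), (0.18, array([228., 332.]), 1507)]
tin [(0.94, array([164., 310.]), 484)]
```

View pics/top0.png

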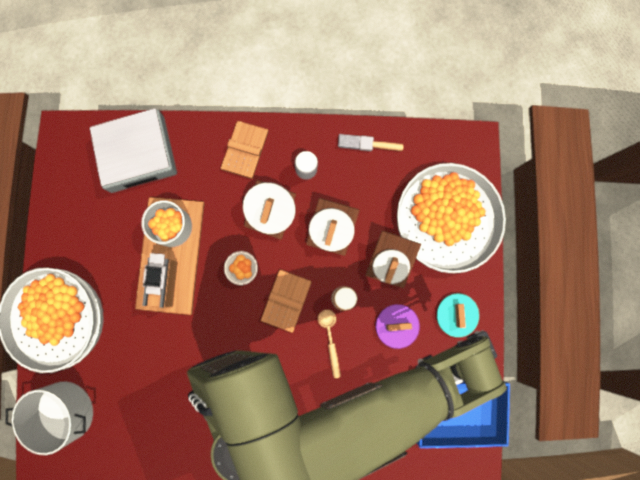

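View pics/scene0.png

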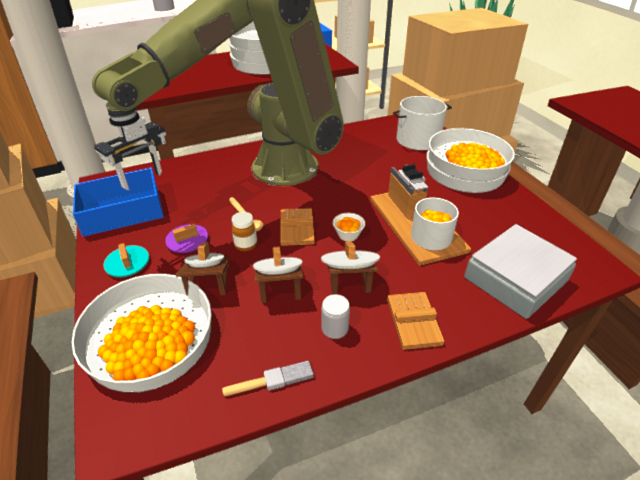

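The top view shows the three stands with lids at (268,209) large, (331,230) middle and (391,266) small. The purple (397,327) and turquoise (458,315) ones are decoys. The canister is at (166,222) with its bolt at (155,275), the bowl at (240,267), the jar at (345,299) and the tin at (306,163). The candidate is the middle lid at (331,230): white, on a stand, and between the other two in size. Next I confirm it by measuring.

```bash
cat >> h.py <<'E'
from scipy.optimize import least_squares
A=np.linspace(0,2*np.pi,72,endpoint=False)
def lidpts(rf,rp):
    c=np.c_[np.cos(A),np.sin(A)]
    h=np.array([[x,y,.053] for x in(-.035,.035) for y in(-.009,.009)])
    return np.vstack([np.c_[rf*c,0*A+.012],np.c_[rf*c,0*A+.017],h])
def lidT(p,lean=np.pi/6):
    # p: x,y,z,yaw of origin ; z leans toward -x(own)
    T=np.eye(4);T[:3,:3]=R.from_euler('zy',[p[3],-lean]).as_matrix();T[:3,3]=p[:3];return T
def support(P):
    d=np.c_[np.cos(A),np.sin(A)]; return (P@d.T).max(0)
def fitlid(obs,rf,p0,zprior=None):
    L=lidpts(rf,rf)
    S=[support(np.argwhere(m)[:,::-1].astype(float)) for _,_,m in obs]
    def f(p):
        T=lidT(p);W=L@T[:3,:3].T+T[:3,3]
        r=[support(proj(c,W,po))-s for (c,po,_),s in zip(obs,S)]
        return np.concatenate(r)
    s=least_squares(f,p0,loss='soft_l1',x_scale=[.01,.01,.01,.1]); return s.x,np.sqrt(np.mean(f(s.x)**2))
E
python3 - <<'E'
from h import *
c=ctrl.camera("top");s=ctrl.camera("scene")
def near(n,cam,px):
    for d in ctrl.cut_out(n,cam):
        if np.hypot(*(np.array(d["centre"])[::-1]-px))<15: return d["mask"]
for px,sx in(((268,209),(351,257)),((331,230),(276,264)),((391,266),(202,258))):
    p=atz(c,px,.085)
    ms=[near(n,c,px) for n in("lid_mid","lid_small","lid_large")]; m=next((x for x in ms if x is not None),None)
    if m is None: print("none",px);continue
    for rf in(.052,.064,.076):
        print(px,rf,*fitlid([(c,c["pose"],m)],rf,[p[0],p[1],.07,0]))
for n,px,z in(("rim",(166,222),.118),("catch",(155,274),.15),("bowl",(240,267),.05),("jar",(345,299),.1),("tin",(306,163),.09)): print(n,atz(c,px,z))
im=np.hstack([cv2.resize(c["color"][150:350,230:430],(600,600),interpolation=3)]);cv2.imwrite("pics/c1.png",im)
E
```

```text
(268, 209) 0.052 [ 0.5564 -0.0624  0.4831  0.4775] 0.5973126212681251
(268, 209) 0.064 [ 0.5949 -0.045   0.2628  0.3903] 0.595516427646178
(268, 209) 0.076 [ 0.6334 -0.0276  0.0421 -0.0461] 0.5947632751898847
(331, 230) 0.052 [ 0.5427 -0.2001  0.2911 -0.6325] 0.3155200729594105
(331, 230) 0.064 [ 0.5781 -0.2141  0.0272 -0.1089] 0.3147286685793493
(331, 230) 0.076 [ 0.6134 -0.2281 -0.2364 -0.0521] 0.31829318149325636
(391, 266) 0.052 [ 0.4733 -0.3876  0.0528  0.0557] 0.49614016305836
(391, 266) 0.064 [ 0.4911 -0.4422 -0.2526 -0.1203] 0.431873527348342
(391, 266) 0.076 [ 0.5102 -0.4985 -0.5679 -0.1649] 0.43707717700005166
rim [0.5683 0.2556 0.118 ]
catch [0.4204 0.2676 0.15  ]
bowl [0.4522 0.0494 0.05  ]
jar [ 0.3691 -0.253   0.1   ]
tin [ 0.757  -0.1333  0.09  ]
```

View pics/c1.png

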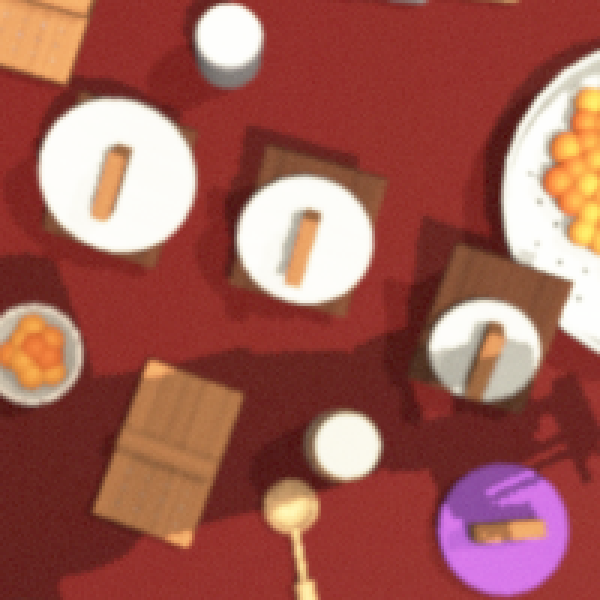

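The crop shows plain white mid lid at crop (305,240), handle about (303,248). Its width against its neighbours (156:137:112) matches 152:128:104 mm, so it is lid_mid. Next I go above it.

```bash
cat >> h.py <<'E'
def go(Tt):
    T=toolpose(ctrl.get_obs()); rv=R.from_matrix(T[:3,:3].T@Tt[:3,:3]).as_rotvec()
    d=Tt[:3,3]-T[:3,3]
    print("rotvec",rv,"shift now-tool/50mm",T[:3,:3].T@d/.05,"shift target-tool/50mm",Tt[:3,:3].T@d/.05)
F=np.diag([1,-1,-1.])
def grasp(p,h):
    T=lidT(p); G=np.eye(4);G[:3,:3]=T[:3,:3]@F;G[:3,3]=T[:3,3]+h*T[:3,2];return G
def down(x,y,z,yaw):
    G=np.eye(4);G[:3,:3]=R.from_euler('z',yaw).as_matrix()@F;G[:3,3]=[x,y,z];return G
E
python3 - <<'E'
from h import *
c,P=wrist();print(np.array(c["tool_from_camera"]),c["K"])
go(grasp([.572,-.21,.055,-.2],.2)); print(grasp([.572,-.21,.055,-.2],.2))
E
```

```text
[[ 0.0006 -0.9682 -0.25    0.0719]
 [ 1.      0.0006 -0.0002  0.0009]
 [ 0.0003 -0.25    0.9682 -0.1797]
 [ 0.      0.      0.      1.    ]] [[334.4529   0.     315.5941]
 [  0.     334.4529 234.4998]
 [  0.       0.       1.    ]]
rotvec [-0.0661  0.5286  0.6337] shift now-tool/50mm [ 6.6831 -3.1203 -0.4551] shift target-tool/50mm [ 3.0502 -6.4452  1.9398]
[[ 0.8488 -0.1721  0.5     0.472 ]
 [-0.1987 -0.9801 -0.     -0.21  ]
 [ 0.49   -0.0993 -0.866   0.2282]
 [ 0.      0.      0.      1.    ]]
```

>>> move_arm(
  increments=[
    [1,0.67,-0.31,-0.05,0,0,0],
    [1,0.67,-0.31,-0.05,0,0,0],
    [1,0.67,-0.31,-0.05,0,0,0],
    [1,0.67,-0.31,-0.05,0,0,0],
    [1,0.67,-0.31,-0.05,0,0,0],
    [1,0.67,-0.31,-0.05,0,0,0],
    [1,0.67,-0.31,-0.05,0,0,0],
    [1,0.67,-0.31,-0.05,0,0,0],
    [1,0.67,-0.31,-0.05,0,0,0],
    [1,0.67,-0.31,0,0,0,0],
    [1,0,0,0,-0.011,0.088,0.106],
    [1,0,0,0,-0.011,0.088,0.106],
    [1,0,0,0,-0.011,0.088,0.106],
    [1,0,0,0,-0.011,0.088,0.106],
    [1,0,0,0,-0.011,0.088,0.106],
    [1,0,0,0,-0.011,0.088,0.106],
    [1,0,0,0,0,0,0],
    [1,0,0,0,0,0,0],
  ],
)

```text
time_s: 3.4
ee_pos: [0.4732, -0.2106, 0.2284]
eef_rot: [-3.029, -0.51, -0.229]
force: [0.8, -0.3, 0.6]
grip_width: 0.0943
grip_force: 0.0
```

```bash
cat > look.py <<'E'
from h import *
c,P=wrist();cv2.imwrite("pics/w1.png",c["color"]);ds=ctrl.cut_out("lid_mid",c)
print(ctrl.get_obs()["ee_pos"])
for d in ds: print(d["conf"],d["centre"],d["mask"].sum())
d=max(ds,key=lambda d:d["mask"].sum())
m=d["mask"]; p,e=fitlid([(c,P,m)],.064,[.575,-.21,.055,-.2]);print(p,e)
b=c["color"].astype(int); hd=m&(b[...,2]-b[...,0]>50)
q=cv2.fitLine(np.argwhere(hd)[:,::-1].astype(np.float32),2,0,.01,.01).ravel();print("handle",hd.sum(),q)
T=lidT(p);W=lambda a:proj(c,[T[:3,:3]@np.array(a)+T[:3,3]],P)[0]
im=c["color"].copy()
pts=proj(c,lidpts(.064,.054)@T[:3,:3].T+T[:3,3],P)
for u in pts: cv2.circle(im,tuple(int(v) for v in u),1,(0,0,255),-1)
cv2.imwrite("pics/w1.png",im)
go(grasp(p,.1))
E
python3 look.py
```

```text
[ 0.4736 -0.2107  0.2284]
0.97 [207.8, 315.2] 10540
[ 0.5771 -0.2118  0.0584 -0.1126] 0.6150223758373665
handle 1491 [  0.0523  -0.9986 310.9993 213.34  ]
rotvec [ 0.0005  0.0018 -0.0866] shift now-tool/50mm [0.0986 0.0027 1.9773] shift target-tool/50mm [0.0943 0.0121 1.9775]
```

View pics/w1.png

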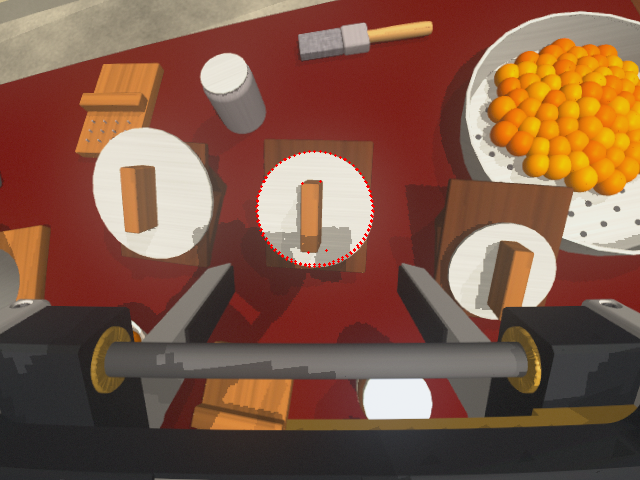

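The middle lid is at (315,208) and its handle at (311,216). My Euler order was extrinsic, so I fix it and refit with the handle spin included.

```bash
python3 - <<'E'
s=open('h.py').read()
s=s.replace("R.from_euler('zy',[p[3],-lean])","R.from_euler('ZYZ',[p[3],-lean,p[4] if len(p)>4 else 0])")
s+='''
HB=np.array([[x,y,z] for x in(-.035,.035) for y in(-.009,.009) for z in (.017,.053)])
def fit5(c,P,m,hd,p0):
    L=lidpts(.064,.054); pix=lambda k:support(np.argwhere(k)[:,::-1].astype(float))
    a,b=pix(m),pix(hd)
    def f(p):
        T=lidT(p);g=lambda X:support(proj(c,X@T[:3,:3].T+T[:3,3],P))
        return np.r_[g(L)-a,g(HB)-b,(p[3]-p0[3])/.05]
    s=least_squares(f,p0,loss='soft_l1',x_scale=[.01,.01,.01,.1,.1]); r=f(s.x)
    return s.x,np.sqrt(np.mean(r[:72]**2)),np.sqrt(np.mean(r[72:-1]**2))
'''
open('h.py','w').write(s)
E
python3 - <<'E'
from h import *
c,P=wrist();m=max(ctrl.cut_out("lid_mid",c),key=lambda d:d["conf"])["mask"]
hsv=cv2.cvtColor(c["color"],cv2.COLOR_BGR2HSV);hd=cv2.erode(cv2.morphologyEx((m&(hsv[...,1]>80)).astype(np.uint8),2,np.ones((3,3))),np.ones((1,1)))
n,lab,st,_=cv2.connectedComponentsWithStats(hd);k=1+st[1:,4].argmax();print(st[k]);hd=lab==k
T=toolpose(ctrl.get_obs());print(T[:3,:3])
for y in(-.2,-.1,-.3):
    p,e,e2=fit5(c,P,m,hd,[.577,-.212,.058,y,0]);print(p,e,e2)
    go(grasp(p,.1));print(lidT(p)[:3,:3])
E
```

```text
[ 300  180   23   73 1489]
[[ 0.8495 -0.1725  0.4986]
 [-0.1989 -0.98   -0.0001]
 [ 0.4886 -0.0991 -0.8669]]
[ 0.5764 -0.2122  0.0599 -0.2083 -0.0368] 0.6176515198867406 1.2620729579000505
rotvec [-0.1028  0.0139  0.0171] shift now-tool/50mm [ 0.0833 -0.1947  1.9513] shift target-tool/50mm [ 0.0513 -0.3952  1.9219]
[[ 0.8391  0.2378 -0.4892]
 [-0.2149  0.9711  0.1034]
 [ 0.4997  0.0184  0.866 ]]
[ 0.5764 -0.2122  0.0599 -0.2049 -0.0395] 0.6224817340537288 1.2635942442059658
rotvec [-0.1011  0.0138  0.0169] shift now-tool/50mm [ 0.0834 -0.192   1.9512] shift target-tool/50mm [ 0.0517 -0.3892  1.9228]
[[ 0.8392  0.2368 -0.4895]
 [-0.2147  0.9714  0.1017]
 [ 0.4996  0.0198  0.866 ]]
[ 0.5764 -0.2123  0.0599 -0.2135 -0.0325] 0.6117200228546142 1.2606910065849233
rotvec [-0.1054  0.014   0.0174] shift now-tool/50mm [ 0.0832 -0.1988  1.9515] shift target-tool/50mm [ 0.0508 -0.4043  1.9206]
[[ 0.839   0.2393 -0.4886]
 [-0.2152  0.9708  0.106 ]
 [ 0.4997  0.0162  0.866 ]]
```

>>> move_arm(
  increments=[
    [1,0,0,0,-0.103,0.014,0.017],
    [1,0.05,-0.395,0,0,0,0],
    [1,0,0,0.6,0,0,0],
    [1,0,0,0.6,0,0,0],
    [1,0,0,0.6,0,0,0],
    [1,0,0,0,0,0,0],
  ],
)

```text
time_s: 4.2
ee_pos: [0.524, -0.2006, 0.1481]
eef_rot: [-3.119, -0.518, -0.252]
force: [0.0, 1.3, -0.7]
grip_width: 0.0939
grip_force: 0.0
```

```bash
python3 - <<'E'
from h import *
c,P=wrist();m=max(ctrl.cut_out("lid_mid",c),key=lambda d:d["conf"])["mask"]
hsv=cv2.cvtColor(c["color"],cv2.COLOR_BGR2HSV);hd=cv2.morphologyEx((m&(hsv[...,1]>80)).astype(np.uint8),2,np.ones((3,3)))
n,lab,st,_=cv2.connectedComponentsWithStats(hd);k=1+st[1:,4].argmax();print(st[k]);hd=lab==k
p0=[.5764,-.2122,.06,-.208,-.035]
p,e,e2=fit5(c,P,m,hd,p0);print(p,e,e2);go(grasp(p,.025));go(grasp(p0,.025))
im=c["color"].copy();T=lidT(p0)
for X,col in((lidpts(.064,.054),(0,0,255)),(HB,(255,0,0))):
  for u in proj(c,X@T[:3,:3].T+T[:3,3],P): cv2.circle(im,tuple(int(v) for v in u),2,col,-1)
cv2.imwrite("pics/w2.png",im)
E
```

```text
[ 302  194   26  100 2453]
[ 0.5763 -0.2128  0.0591 -0.2449 -0.0078] 0.64654300269834 1.329971848157529
rotvec [-0.0184  0.0007  0.0017] shift now-tool/50mm [-0.0005  0.0043  1.6393] shift target-tool/50mm [-0.0018 -0.0258  1.6391]
rotvec [ 0.0001  0.0003 -0.0031] shift now-tool/50mm [0.0081 0.0011 1.624 ] shift target-tool/50mm [0.0076 0.0012 1.624 ]
```

View pics/w2.png

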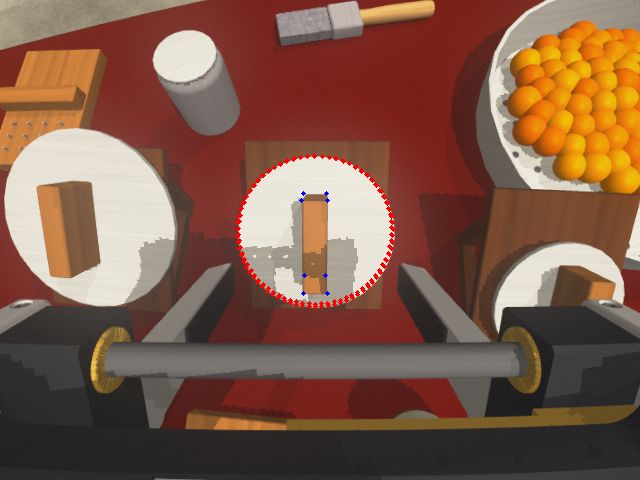

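The model overlay sits on the lid (315,232) and the handle (315,243). I go down and grasp.

>>> move_arm(
  increments=[
    [1,0,0,0.5,0,0,0],
    [1,0,0,0.5,0,0,0],
    [1,0,0,0.4,0,0,0],
    [1,0,0,0.22,0,0,0],
    [1,0,0,0,0,0,0],
    [0,0,0,0,0,0,0],
    [0,0,0,0,0,0,0],
    [0,0,0,0,0,0,0],
    [0,0,0,0,0,0,0],
    [0,0,0,0,0,0,0],
    [0,0,0,0,0,0,0],
    [0,0,0,0,0,0,0],
  ],
  force=30,
)

```text
time_s: 5.5
ee_pos: [0.5638, -0.2097, 0.0816]
eef_rot: [-3.12, -0.524, -0.253]
force: [0.2, 0.6, -0.4]
grip_width: 0.0417
grip_force: 0.0
```

>>> move_arm(
  increments=[
    [0,0,0,0,0,0,0],
    [0,0,0,0,0,0,0],
    [0,0,0,0,0,0,0],
    [0,0,0,0,0,0,0],
    [0,0,0,0,0,0,0],
    [0,0,0,0,0,0,0],
    [0,0,0,0,0,0,0],
  ],
  force=30,
)

```text
time_s: 6.2
ee_pos: [0.5638, -0.2097, 0.0818]
eef_rot: [-3.12, -0.524, -0.253]
force: [-5.1, 1.9, 4.9]
grip_width: 0.0178
grip_force: 29.9
```

>>> move_arm(
  increments=[
    [0,0,0,-0.2,0,0,0],
    [0,0,0,-0.4,0,0,0],
    [0,0,0,-0.6,0,0,0],
    [0,0,0,-0.7,0,0,0],
    [0,0,0,-0.7,0,0,0],
    [0,0,0,-0.7,0,0,0],
    [0,0,0,-0.4,0,0,0],
    [0,0,0,0,0,0,0],
  ],
)

```text
time_s: 7.0
ee_pos: [0.4728, -0.1907, 0.2444]
eef_rot: [-3.121, -0.528, -0.252]
force: [-0.1, -0.7, -3.4]
grip_width: 0.0181
grip_force: 30.0
```

```bash
python3 - <<'E'
from h import *
o=ctrl.get_obs();print(o["ee_pos"],o["force"],o["grip_width"])
# upright pose: origin of rim approx .568,.256 ; view point
go(down(.568,.256,.27,-.08))
c=ctrl.camera("top");t=ctrl.cut_out("tongue_tip",c)[0]["mask"];q=cv2.minAreaRect(np.argwhere(t)[:,::-1].astype(np.float32));print(q)
# canister rim ellipse from top: bright-ish, crop
cr=c["color"][180:330,100:250];cv2.imwrite("pics/can.png",cv2.resize(cr,(600,600),interpolation=3))
E
```

```text
[ 0.4728 -0.1907  0.2444] [-0.1323 -0.6822 -3.439 ] 0.018053003094583627
rotvec [ 0.0259 -0.5285 -0.1631] shift now-tool/50mm [-0.077  -9.1363 -0.454 ] shift target-tool/50mm [ 1.1835 -9.0566 -0.5124]
((154.81539916992188, 273.4769287109375), (21.333974838256836, 40.68339157104492), 7.125016689300537)
```

View pics/can.png

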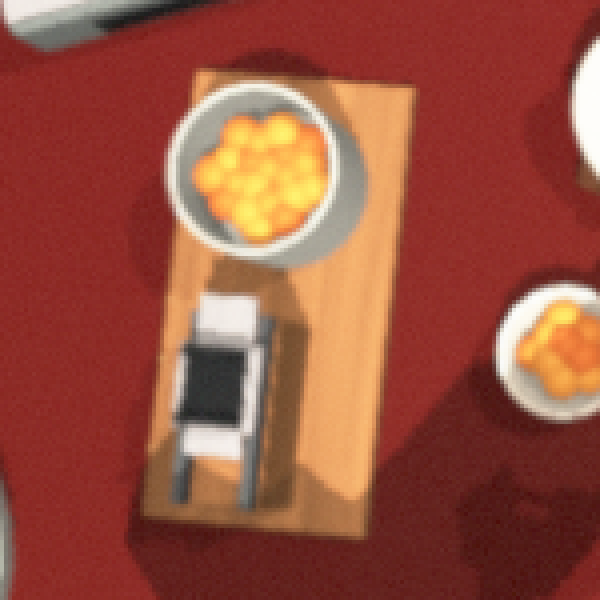

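The crop shows the rim ellipse centred at crop (252,170), full-image (163,222). The catch pad is at (153,276) and the tongue end near (157,253). I stop beside the canister for a wrist look on the way.

```bash
python3 - <<'E'
from h import *
go(down(.55,.08,.29,-.09))
c=ctrl.camera("top");m=atz(c,(162.6,222),.118);k=atz(c,(152.6,275.5),.15);print(m,k,m-k,np.arctan2(*(m-k)[1::-1]))
E
```

```text
rotvec [ 0.0215 -0.5244 -0.1536] shift now-tool/50mm [ 0.6077 -5.6372 -0.6545] shift target-tool/50mm [ 1.0482 -5.5247 -0.9769]
[0.568  0.2653 0.118 ] [0.4161 0.2741 0.15  ] [ 0.1519 -0.0087 -0.032 ] -0.0573514720139243
```

>>> move_arm(
  increments=[
    [0,0.1,-0.5,-0.07,0.0043,-0.105,-0.031],
    [0,0.1,-0.5,-0.07,0.0043,-0.105,-0.031],
    [0,0.1,-0.5,-0.09,0.0043,-0.105,-0.031],
    [0,0.1,-0.5,-0.1,0.0043,-0.105,-0.031],
    [0,0.1,-0.5,-0.1,0.0043,-0.105,-0.031],
    [0,0.1,-0.6,-0.1,0,0,0],
    [0,0.1,-0.6,-0.1,0,0,0],
    [0,0.1,-0.6,-0.1,0,0,0],
    [0,0.1,-0.6,-0.1,0,0,0],
    [0,0.1,-0.5,-0.1,0,0,0],
    [0,0,0,0,0,0,0],
    [0,0,0,0,0,0,0],
  ],
)

```text
time_s: 8.35
ee_pos: [0.5506, 0.0718, 0.2934]
eef_rot: [3.141, 0.003, -0.087]
force: [-0.3, -1.5, -2.2]
grip_width: 0.0176
grip_force: 30.0
```

```bash
python3 - <<'E'
from h import *
c,P=wrist();o=ctrl.get_obs();print(o["ee_pos"],o["eef_rot"])
np.save("P3.npy",P);im=c["color"];np.save("c3.npy",im)
cv2.imwrite("pics/w3.png",im)
for n in("lid_mid","tongue_tip","catch_top"):
  for d in ctrl.cut_out(n,c): print(n,d["conf"],d["centre"],d["mask"].sum())
print(proj(c,[[.568,.262,.118],[.416,.274,.15]],P))
E
```

```text
[0.5504 0.0712 0.2937] [ 3.1409  0.0026 -0.0883]
lid_mid 0.75 [242.0, 315.2] 25423
lid_mid 0.71 [304.4, 629.8] 187
tongue_tip 0.95 [323.9, 146.3] 2321
tongue_tip 0.65 [155.4, 540.3] 12325
catch_top 0.98 [341.3, 138.8] 609
catch_top 0.66 [242.0, 318.1] 25512
[[139.8981 216.1541]
 [145.4617 355.2955]]
```

View pics/w3.png

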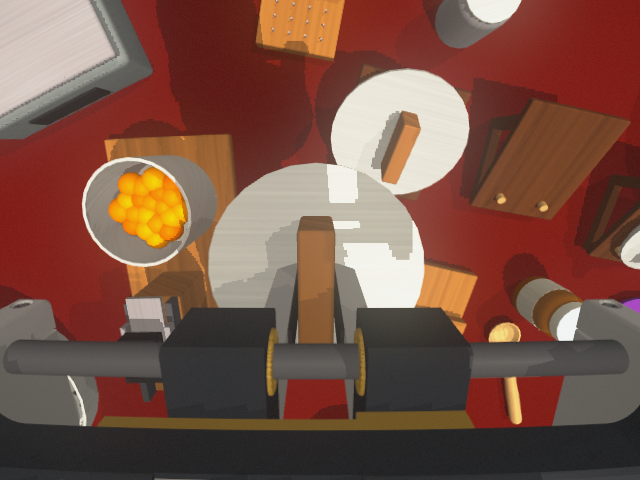

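The rim is at about (136,211), radius about 53 px. The lid is in hand at (316,255) and the catch at (139,341). I fit the rim ring and the held lid numerically.

```bash
python3 - <<'E'
from h import *
from scipy.optimize import minimize
from scipy.ndimage import map_coordinates
def ringfit(c,P,x0):
    g=cv2.cvtColor(c["color"],6).astype(float); a=np.linspace(0,2*np.pi,180)
    def val(x,r):
        q=proj(c,np.c_[x[0]+r*np.cos(a),x[1]+r*np.sin(a),0*a+.118],P); return map_coordinates(g,[q[:,1],q[:,0]],order=1)
    f=lambda x:-(np.clip(np.mean([val(x,r) for r in(.058,.059,.060)],0)-.5*val(x,.0645)-.5*val(x,.0535),-60,60)).mean()
    b=min(((f([x0[0]+i*.002,x0[1]+j*.002]),i,j) for i in range(-6,7) for j in range(-6,7)))
    s=minimize(f,[x0[0]+b[1]*.002,x0[1]+b[2]*.002],method='Nelder-Mead',options=dict(initial_simplex=None,xatol=1e-4));return s.x,s.fun
c,P=wrist();print("wrist",ringfit(c,P,[.568,.265]))
t=ctrl.camera("top");print("top",ringfit(t,t["pose"],[.568,.265]))
s=ctrl.camera("scene");print("scene",ringfit(s,s["pose"],[.568,.265]))
k=ctrl.cut_out("catch_top",c)[0]; print("catch w",atz(c,k["centre"][::-1],.15,P))
# held lid
T=toolpose(ctrl.get_obs()); m=max(ctrl.cut_out("lid_mid",c),key=lambda d:d["mask"].sum())["mask"]
p=np.argwhere(m)[:,::-1].astype(float); d=np.c_[np.cos(A),np.sin(A)]; sel=d[:,1]<.05; S=(p@d.T).max(0)
L=lidpts(.064,.054)[:144]
def f(v,full=False):
    Rr=T[:3,:3]@F@R.from_rotvec([v[3],v[4],0]).as_matrix(); W=L@Rr.T+T[:3,3]+T[:3,:3]@np.array([v[0],v[1],v[2]])
    return np.r_[((proj(c,W,P)@d.T).max(0)-S)[sel],v[3:]/.02]
r=least_squares(f,[0,0,.025,0,0],x_scale=[.01,.01,.01,.05,.05],loss='soft_l1');print("lid in tool",r.x,r.cost)
E
```

```text
wrist (array([0.5718, 0.266 ]), np.float64(-57.24470216195991))
top (array([0.5688, 0.2656]), np.float64(-31.552476545345097))
scene (array([0.572 , 0.2684]), np.float64(-46.76261545284133))
catch w [0.4379 0.2728 0.15  ]
lid in tool [ 0.0011  0.0014  0.0232 -0.0105 -0.007 ] 3.5063364528963974
```

```bash
python3 - <<'E'
from h import *
go(down(.5705,.2672,.165,-.07))
E
```

```text
rotvec [ 0.0002  0.0002 -0.0189] shift now-tool/50mm [ 0.0513 -3.9409  2.6054] shift target-tool/50mm [ 0.1253 -3.9386  2.6063]
```

>>> move_arm(
  increments=[
    [0,0.02,-0.65,0,0,0,-0.019],
    [0,0.02,-0.65,0,0,0,0],
    [0,0.02,-0.65,0,0,0,0],
    [0,0.02,-0.65,0,0,0,0],
    [0,0.02,-0.65,0,0,0,0],
    [0,0.02,-0.65,0,0,0,0],
    [0,0,0,0.5,0,0,0],
    [0,0,0,0.5,0,0,0],
    [0,0,0,0.5,0,0,0],
    [0,0,0,0.5,0,0,0],
    [0,0,0,0.4,0,0,0],
    [0,0,0,0.2,0,0,0],
    [0,0,0,0,0,0,0],
    [0,0,0,0,0,0,0],
  ],
)

```text
time_s: 10.2
ee_pos: [0.571, 0.2656, 0.1663]
eef_rot: [-3.141, -0.001, -0.07]
force: [0.4, 1.3, -1.7]
grip_width: 0.0176
grip_force: 30.0
```

```bash
python3 - <<'E'
from h import *
o=ctrl.get_obs();print(o["ee_pos"],o["eef_rot"],o["force"]);go(down(.5705,.2672,.155,-.07))
s=ctrl.camera("scene");cv2.imwrite("pics/s4.png",cv2.resize(s["color"][150:300,340:540],(800,600),interpolation=3))
E
```

```text
[0.571  0.2656 0.1663] [-3.1413 -0.0007 -0.0695] [ 0.4033  1.3414 -1.7399]
rotvec [-0.0003 -0.0007  0.0005] shift now-tool/50mm [-0.0114 -0.0306  0.2254] shift target-tool/50mm [-0.0113 -0.0307  0.2254]
```

View pics/s4.png

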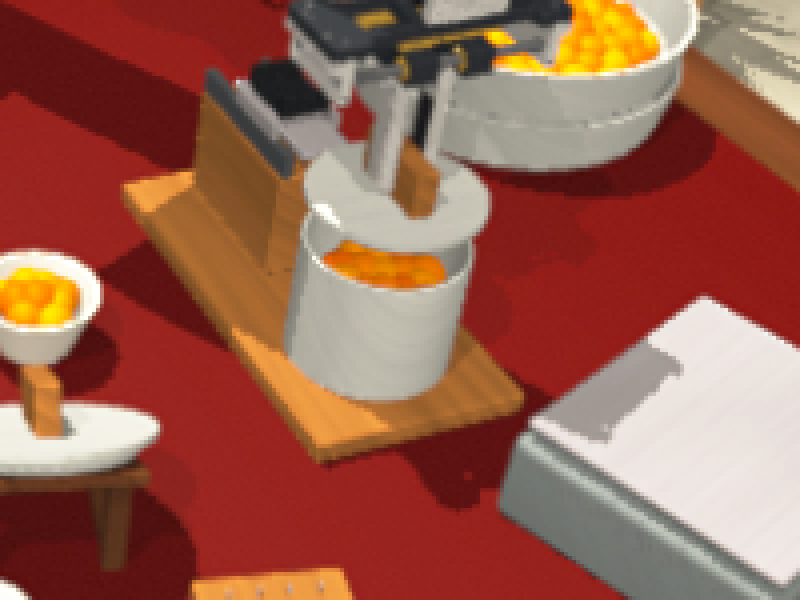

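The lid hovers level over the rim (crop lid centre ~(397,195), rim ~(386,265)), which is consistent with alignment. I lower it gently.

>>> move_arm(
  increments=[
    [0,-0.01,-0.02,0.2,0,0,0],
    [0,0,0,0.2,0,0,0],
    [0,0,0,0.1,0,0,0],
    [0,0,0,0.06,0,0,0],
    [0,0,0,0.04,0,0,0],
    [0,0,0,0,0,0,0],
  ],
)

```text
time_s: 10.85
ee_pos: [0.5701, 0.2665, 0.1351]
eef_rot: [3.141, 0.0, -0.069]
force: [0.6, -0.7, -2.1]
grip_width: 0.0179
grip_force: 30.0
```

>>> move_arm(
  increments=[
    [0,0,0,0.04,0,0,0],
    [0,0,0,0.03,0,0,0],
    [0,0,0,0,0,0,0],
  ],
)

```text
time_s: 11.15
ee_pos: [0.5701, 0.2665, 0.1316]
eef_rot: [3.141, 0.001, -0.07]
force: [-0.1, 0.5, -2.4]
grip_width: 0.0182
grip_force: 30.0
```

>>> move_arm(
  increments=[
    [0,0,0,0.02,0,0,0],
    [0,0,0,0.02,0,0,0],
    [0,0,0,0,0,0,0],
  ],
)

```text
time_s: 11.45
ee_pos: [0.5701, 0.2665, 0.1296]
eef_rot: [3.141, 0.001, -0.069]
force: [-0.0, 0.0, -1.7]
grip_width: 0.0181
grip_force: 30.0
```

>>> move_arm(
  increments=[
    [0,0,0,0.03,0,0,0],
    [0,0,0,0.03,0,0,0],
    [0,0,0,0,0,0,0],
  ],
)

```text
time_s: 11.75
ee_pos: [0.5704, 0.2665, 0.1292]
eef_rot: [-3.141, -0.001, -0.07]
force: [-8.8, -4.2, 17.8]
grip_width: 0.0179
grip_force: 30.0
```

Contact came at z 0.129 m, exactly where a seated lid should be (0.106+0.023). I release and rise.

>>> move_arm(
  increments=[
    [0,0,0,-0.04,0,0,0],
    [0.5,0,0,0,0,0,0],
    [0.5,0,0,0,0,0,0],
    [0.5,0,0,0,0,0,0],
    [0.5,0,0,0,0,0,0],
    [0.5,0,0,0,0,0,0],
    [0.5,0,0,-0.2,0,0,0],
    [0.5,0,0,-0.6,0,0,0],
    [0.5,0,0,-0.8,0,0,0],
    [0.3,0,0,-0.8,0,0,0],
    [0,0,0,-0.6,0,0,0],
    [0,-0.8,0,0,0,0,0],
    [0,-0.8,0,0,0,0,0],
    [0,-0.8,0,0,0,0,0],
    [0,-0.8,0,0,0,0,0],
    [0,0,0,0,0,0,0],
    [0,0,0,0,0,0,0],
  ],
)

```text
time_s: 13.45
ee_pos: [0.4105, 0.2779, 0.28]
eef_rot: [-3.141, -0.001, -0.069]
force: [0.5, -0.2, -0.2]
grip_width: 0.0007
grip_force: 0.0
```

```bash
python3 - <<'E'
from h import *
o=ctrl.get_obs();print(o["ee_pos"],o["eef_rot"],o["force"],o["grip_width"])
c,P=wrist();im=c["color"].copy()
for n in("lid_mid","tongue_tip","catch_top"):
  for d in ctrl.cut_out(n,c)[:2]: print(n,d["conf"],d["centre"],d["mask"].sum())
k=ctrl.cut_out("catch_top",c)
if k: 
  cs,_=cv2.findContours(k[0]["mask"].astype(np.uint8),0,1);cv2.drawContours(im,cs,-1,(0,255,0),1)
for z in(.118,.123):
  for u in proj(c,np.c_[.571+.064*np.cos(A),.2665+.064*np.sin(A),0*A+z],P): cv2.circle(im,tuple(int(v) for v in u),1,(0,0,255),-1)
cv2.imwrite("pics/w5.png",im)
t=ctrl.camera("top");d=ctrl.cut_out("catch_top",t);print([(q["conf"],q["centre"]) for q in d][:2])
E
```

```text
[0.4105 0.2779 0.28  ] [-3.1408 -0.0013 -0.0686] [ 0.457  -0.189  -0.1509] 0.0007160622465659297
lid_mid 0.84 [53.1, 316.7] 14404
catch_top 0.79 [223.7, 316.7] 2763
catch_top 0.31 [208.9, 320.6] 5660
[]
```

View pics/w5.png

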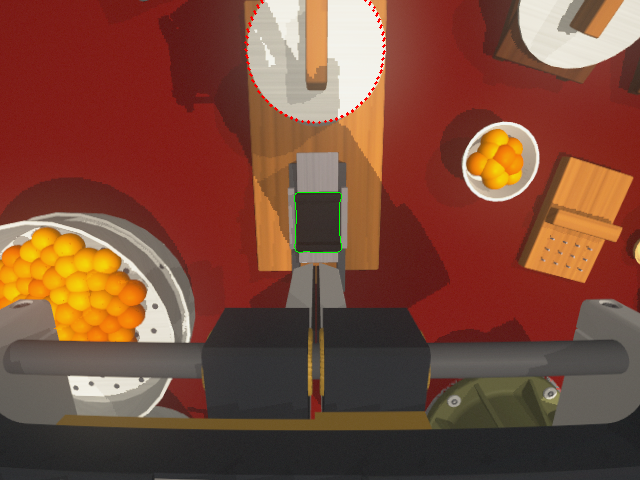

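The lid sits under the predicted seated outline (316,45) and the catch is at (317,222), 192–252 in rows.

```bash
python3 - <<'E'
from h import *
c,P=wrist()
for z in(.15,.162): print(atz(c,(318,222),z,P),atz(c,(318,192),z,P),atz(c,(318,252),z,P))
print(atz(c,(318,153),.135,P))
T=toolpose(ctrl.get_obs());print(T[:3,3])
go(down(.4164,.2772,.17,-.065))
E
```

```text
[0.4156 0.2739 0.15  ] [0.4438 0.272  0.15  ] [0.386  0.2759 0.15  ]
[0.4182 0.2738 0.162 ] [0.4454 0.272  0.162 ] [0.3898 0.2757 0.162 ]
[0.4786 0.2695 0.135 ]
[0.4109 0.2775 0.2785]
rotvec [ 0.0006  0.0009 -0.005 ] shift now-tool/50mm [ 0.1115 -0.0022  2.1701] shift target-tool/50mm [ 0.1096 -0.0004  2.1702]
```

>>> move_arm(
  increments=[
    [0,0.13,0.04,0.4,0,0,0],
    [0,0,0,0.5,0,0,0],
    [0,0,0,0.5,0,0,0],
    [0,0,0,0.5,0,0,0],
    [0,0,0,0.4,0,0,0],
    [0,0,0,0.17,0,0,0],
    [0,0,0,0,0,0,0],
  ],
)

```text
time_s: 14.55
ee_pos: [0.4167, 0.275, 0.1546]
eef_rot: [3.14, 0.002, -0.07]
force: [-0.6, -0.1, -0.1]
grip_width: 0.0004
grip_force: 0.0
```

>>> move_arm(
  increments=[
    [0,0,0,0.04,0,0,0],
    [0,0,0,0.05,0,0,0],
    [0,0,0,0.05,0,0,0],
    [0,0,0,0.04,0,0,0],
    [0,0,0,0,0,0,0],
  ],
)

```text
time_s: 15.05
ee_pos: [0.4172, 0.2754, 0.1466]
eef_rot: [-3.141, -0.001, -0.07]
force: [0.9, 1.6, 2.6]
grip_width: 0.0002
grip_force: 1.4
```

>>> move_arm(
  increments=[
    [0,0,0,0.04,0,0,0],
    [0,0,0,0.04,0,0,0],
    [0,0,0,0.03,0,0,0],
    [0,0,0,0,0,0,0],
  ],
)

```text
time_s: 15.45
ee_pos: [0.418, 0.2754, 0.1428]
eef_rot: [-3.14, -0.003, -0.07]
force: [-1.3, -2.9, 22.6]
grip_width: 0.0004
grip_force: 11.0
```

>>> move_arm(
  increments=[
    [0,0,0,-0.008,0,0,0],
    [0,0.1,0,0,0,0,0],
    [0,0.1,0,0,0,0,0],
    [0,0.1,0,0,0,0,0],
    [0,0.1,0,0,0,0,0],
    [0,0.1,0,0,0,0,0],
    [0,0.1,0,0,0,0,0],
    [0,0.1,0,0,0,0,0],
    [0,0.1,0,0,0,0,0],
    [0,0,0,0,0,0,0],
  ],
)

```text
time_s: 16.45
ee_pos: [0.4582, 0.2731, 0.143]
eef_rot: [-3.139, -0.003, -0.07]
force: [2.5, 2.0, 16.4]
grip_width: 0.0004
grip_force: 8.3
```

>>> move_arm(
  increments=[
    [0,0.08,0,0,0,0,0],
    [0,0.08,0,0,0,0,0],
    [0,0.06,0,0,0,0,0],
    [0,0.04,0,0,0,0,0],
    [0,0.04,0,0,0,0,0],
    [0,0,0,0,0,0,0],
  ],
)

```text
time_s: 17.05
ee_pos: [0.4709, 0.272, 0.1427]
eef_rot: [-3.141, 0.002, -0.069]
force: [-13.8, 0.3, 23.4]
grip_width: 0.0008
grip_force: 11.6
```

>>> move_arm(
  increments=[
    [0,0.03,0,0,0,0,0],
    [0,0.02,0,0,0,0,0],
    [0,0,0,0,0,0,0],
  ],
)

```text
time_s: 17.35
ee_pos: [0.4733, 0.2718, 0.1427]
eef_rot: [-3.141, 0.002, -0.069]
force: [-13.3, 0.9, 23.8]
grip_width: 0.0004
grip_force: 11.6
```

```bash
python3 - <<'E'
from h import *
o=ctrl.get_obs();print(o["ee_pos"],o["force"])
E
```

```text
[0.4733 0.2718 0.1427] [-13.2938   0.9495  23.832 ]
```

>>> move_arm(
  increments=[
    [0,0.03,0,0,0,0,0],
    [0,0.03,0,0,0,0,0],
    [0,0.03,0,0,0,0,0],
    [0,0,0,0,0,0,0],
  ],
)

```text
time_s: 17.75
ee_pos: [0.4751, 0.2717, 0.1424]
eef_rot: [3.141, 0.008, -0.069]
force: [-34.3, 0.5, 31.1]
grip_width: 0.0009
grip_force: 22.8
```

It is against the stop. I lift first so friction doesn't drag the bolt back, then ease off.

>>> move_arm(
  increments=[
    [0,-0.03,0,-0.04,0,0,0],
    [0,0,0,-0.06,0,0,0],
    [0,0,0,-0.06,0,0,0],
    [0,-0.03,0,-0.06,0,0,0],
    [0,-0.06,0,-0.06,0,0,0],
    [0,-0.04,0,-0.1,0,0,0],
    [0,0,0,-0.3,0,0,0],
    [0,0,0,-0.8,0,0,0],
    [0,0,0,-0.8,0,0,0],
    [0,-0.8,0,-0.8,0,0,0],
    [0,-0.8,0,0,0,0,0],
    [0,0,0,0,0,0,0],
    [0,0,0,0,0,0,0],
  ],
)

```text
time_s: 19.05
ee_pos: [0.3954, 0.2768, 0.291]
eef_rot: [-3.141, -0.001, -0.069]
force: [0.0, -0.5, 0.1]
grip_width: 0.0004
grip_force: 0.0
```

```bash
python3 - <<'E'
from h import *
o=ctrl.get_obs();print(o["ee_pos"],o["force"],o["time_s"])
c,P=wrist();cv2.imwrite("pics/w6.png",c["color"])
for d in ctrl.cut_out("catch_top",c)[:2]:
  r=np.argwhere(d["mask"]);print(d["conf"],d["centre"],r.min(0),r.max(0),atz(c,d["centre"][::-1],.155,P))
s=ctrl.camera("scene");a=c["color"][0:300,200:440]
b=cv2.resize(s["color"][150:270,360:500],(560,480),interpolation=3)
im=np.zeros((480,800,3),np.uint8);im[:300,:240]=a;im[:,240:]=b;cv2.imwrite("pics/f.png",im)
E
```

```text
[0.3954 0.2768 0.291 ] [ 0.0309 -0.5366  0.1477] 19.05
0.93 [151.7, 314.9] [122 291] [184 338] [0.4647 0.2717 0.155 ]
```

View pics/f.png

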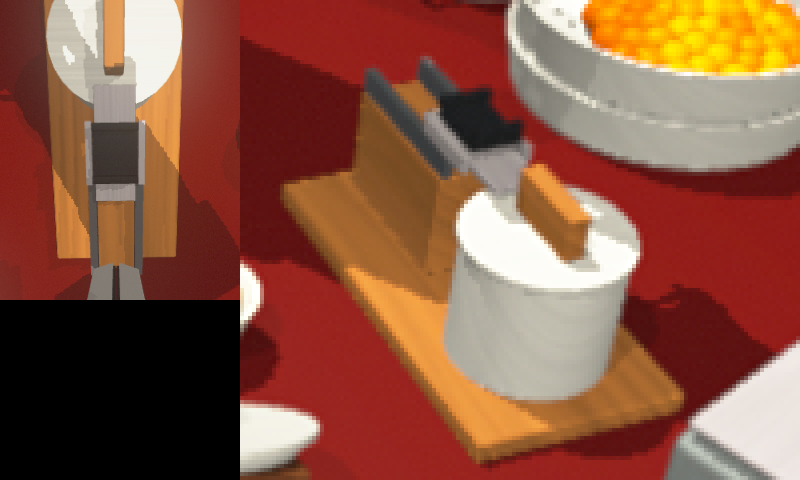

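The tongue now overlaps the lid's edge (inset (115,95)) and the catch is 47–48 mm further on. I check its height and the tongue tip numerically.

```bash
python3 - <<'E'
from h import *
s=ctrl.camera("scene");c,P=wrist()
m=s["color"].max(2)<60; m[:150]=0;m[210:]=0;m[:,:405]=0;m[:,500:]=0
n,l,st,_=cv2.connectedComponentsWithStats(m.astype(np.uint8));k=1+st[1:,4].argmax();S=support(np.argwhere(l==k)[:,::-1].astype(float));print(st[k])
u=np.array([np.cos(-.06),np.sin(-.06),0]);v=np.array([-u[1],u[0],0])
print("tip",atz(c,(315,84),.135,P),"mouth-45",np.array([.571,.2665,0])-.045*u)
def err(tr,z,dx,dy,full=False):
    ctr=np.array([.571,.2665,0])-(.155-tr)*u+dx*u+dy*v
    X=[ctr+a*u+b*v+[0,0,z+h] for a in(-.027,-.02,.02,.027) for b in(-.021,.021) for h in(0,.012) if not(h and 0)]
    X=[x for x in X]; q=support(proj(s,X)); return q-S
for z in(.143,.145,.147,.149,.150,.152):
    r=least_squares(lambda p:err(.047,z,*p),[0,0],x_scale=.01,loss='soft_l1');print(z,r.x,r.cost)
d=ctrl.cut_out("catch_top",c)[0]["mask"];W=support(np.argwhere(d)[:,::-1].astype(float))
def both(p):
    ctr=np.array([.571,.2665,0])-.108*u+p[0]*u+p[1]*v+[0,0,p[2]]
    X=[ctr+a*u+b*v+[0,0,h] for a in(-.027,.027) for b in(-.021,.021) for h in(0,.012)]
    return np.r_[support(proj(s,X))-S,support(proj(c,X,P))-W]
r=least_squares(both,[0,0,.147],x_scale=.01,loss='soft_l1');print("joint",r.x,r.cost)
E
```

```text
[410 173  20  15 193]
tip [0.5266 0.2669 0.135 ] mouth-45 [0.5261 0.2692 0.    ]
0.143 [-0.0067  0.0038] 17.05724846587256
0.145 [-0.0041  0.002 ] 17.808862797631694
0.147 [-0.0014  0.0002] 18.592976828000708
0.149 [ 0.0012 -0.0016] 19.409506134708597
0.15 [ 0.0026 -0.0025] 19.829895528198545
0.152 [ 0.0052 -0.0042] 20.69485309238041
joint [ 0.0003 -0.0003  0.1463] 44.796907874124365
```

```bash
python3 - <<'E'
from h import *
s=ctrl.camera("scene")
u=np.array([np.cos(-.06),np.sin(-.06),0]);v=np.array([-u[1],u[0],0])
for im,tr in((cv2.imread("pics/scene0.png"),0.),(s["color"],.047)):
    m=im.max(2)<60; m[:150]=0;m[210:]=0;m[:,:395]=0;m[:,500:]=0
    n,l,st,_=cv2.connectedComponentsWithStats(m.astype(np.uint8));k=1+st[1:,4].argmax();S=support(np.argwhere(l==k)[:,::-1].astype(float))
    def f(p):
        ctr=np.array([.571,.2665,.15])-(.155-tr)*u+p[0]*u+p[1]*v
        return support(proj(s,[ctr+a*u+b*v+[0,0,h] for a in(-.027,.027) for b in(-.021,.021) for h in(0,.012)]))-S
    r=least_squares(f,[0,0],x_scale=.01,loss='soft_l1');print(tr,st[k],r.x,r.cost)
E
```

```text
0.0 [403 165  19  14 171] [ 0.0043 -0.002 ] 33.792017436071895
0.047 [410 173  20  15 194] [ 0.0033 -0.0023] 17.918460060091178
```

The apparent offset is the same before and after, and a catch still down would shift it by about 9 mm. So the bolt is fully closed and the catch is up. Handing in.

```bash
python3 -c "
from station import ctrl
print(ctrl.hand_in())"
```

```text
the job is handed in; nothing more can be done
None
```

I handed the job in with the middle lid seated on the fruit canister, the bolt fully closed over its edge and the catch back up; I never touched the other two lids, the bowl, the jar or the tin, and robot time was about 20 s of the 50 s allowed.

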